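# Set the specimen stage to 20 degrees on a gauge stack

### The arm

A 6-joint arm with a two-finger parallel gripper is mounted at the origin on the work surface. World frame = base frame: x ahead of the robot, y to its left, z up, the work surface at z = 0. Lengths are in mm, angles in rad, forces in N, time in s.
With the tool pointing down it reaches from about 400 to 925 mm from the base axis. Payload 12.5 kg.
Tool frame: the origin (TCP) lies at the very end of the fingers, on their centre line; the grasp point (between the pads) lies 19 mm behind it; y points along the fingers, x is the direction in which the jaws open and shut, and the axes are right-handed (so a half turn about y gives the same grasp; the last joint's range is limited). The gripper opens to 95 mm and grips with 3 to 60 N. Pads are 20 mm wide; open, the fingers measure 119 mm over their backs; the gripper's body (75 mm by 180 mm) begins 59 mm behind the grasp point.
Start: joints at [1.227, 0.491, 1.559, -0, 1.092, -0.106], TCP at [147.21, 607.434, 214.661] pointing down, gripper open.
Joint ranges: [-3.1, 3.1], [-0.84, 2.19], [0.05, 2.79], [-1.13, 4.28], [0.06, 2.93], [-2.69, 2.69]. Speed limits (rad/s): [2.22, 2.22, 2.79, 3.14, 3.14, 3.14].

### API

Orientations are given as a rotation vector (axis times angle).
In Python, from workcell import get_obs, vision, bot gives the robot as it stands.
- The arm moves only by the shell command python3 -m creep 'ROWS' [FORCE]. ROWS is JSON, a list of rows, each a list of 7 numbers: the shift along the tool's x, y, z in m, then the turn, a rotation vector about the tool's x, y, z in degrees, then the finger opening in m, from 0 to 0.0951. In form: [[tx, ty, tz, ax, ay, az, gripper], ...]. A call has 1 to 12 rows; each row shifts and turns the pose as measured when the row begins, along the tool's axes as they then stand; what a row does not reach is not made up. A row lasts 1/8 s, in which the tool goes at most 62.5 mm and 10.7 degrees, less where a joint would pass 70% of its speed; a pose out of reach is approached as far as the arm can. A call is refused whole if a number of a shift passes 0.0625 or a number of a turn 10.7, either way. A call with a gripper value outside its range is refused whole. The fingers move at their own pace and stop on an object; FORCE is the grip in N (left out, the last holds). Time passes only in rows, so rows that do not move let the fingers close. It gives the time, the measured TCP pose, the force and the opening at its end, in the units of the state.
- get_obs(): the state, without advancing time (a new reading comes with each control period).
- vision.read_camera(name): name is "scene" or "top" or "wrist"; returns the picture (400x640x3 uint8, red, green, blue); there is no depth.
- vision.camera_info(name): a dict with "fx", "fy", "cx", "cy" (pixels), "k1" (the pictures are not rectified: a ray, as slopes to the right and down, at radius r is drawn at 1 + k1 r^2 times it, then the intrinsics apply), "rvec" (rotation vector, rad) and "tvec" (3), from world to camera coordinates, as OpenCV has them. Camera axes: x right, y down, z forward; pixel columns grow to the right and rows downward; lengths in mm; the calibration is good to about 2 mm. A picture is of the moment at which its call begins: read the wrist's pose just before it. camera_info takes no time and is no camera call; for the wrist camera it gives the pose at the moment of the call.
- bot.job_done(): hands the job in, once; it reports no verdict.
The state is a dict: "time_s": time; "qpos": joint angles; "dq": joint speeds; "tau": joint torques, N m; "ee_pos": TCP position; "ee_rot": TCP orientation; "force": force on the tool from outside, world axes, zero at the start; "ft_torque": the same for the moment, N m; "gripper_width": finger opening in mm.
Only numpy, scipy, OpenCV 4.12 (cv2) and the standard library are available. Lean on these libraries where they do the work, as an engineer would, in place of code of your own. Each camera call takes 0.05 s, during which the arm holds its last target. There are 200 camera calls.

### The job

Set the tilting specimen stage to 20 degrees with the middle-height one of the three gauge stacks: swing the stage's plate up by its bar until it stays leaning back, stand that stack upright and square on the marked seat of the base, centred in the mark, then lower the plate gently, without letting it drop, until its roller rests on the stack, and let go. Leave the other two stacks and everything else on the bench where they are.

Things in the scene. Friction and masses are not known exactly. Their poses are not given: they have to be found in the camera images.
- hinge (a point): Hinge axis of the tilting stage, mid-width, 22 mm above the bench. The grey base (215 x 130 x 12 mm) is fixed to the bench; an aluminium plate (178 x 100 x 12 mm, round black specimen on top) is hinged over it. Axes: y along the hinge line, z up, -x level along the base from the hinge to the plate's free end; they do not turn with the plate.
- seat (a point): Centre of the marked seat, a dark flat inlay of 36 x 81 mm on the top face of the stage's base (12 mm above the bench), 150 mm from the hinge axis towards the free end. x along the base, y parallel to the hinge (the long side of the mark). Same axes as hinge. It lies under the plate while that is flat. The stack stands on it with its long side along y.
- bar (a point): Middle of the lifting bar at the plate's free end: round steel, 14 mm diameter, 90 mm long, parallel to the hinge, on two thin arms 80 mm apart, 33 mm clear of the plate's end. It moves with the plate: 212 mm from the hinge axis in the plate's -x and 35 mm above it; 57 mm above the bench when flat. It can be gripped across x from above at every tilt and turns between the pads.
- plate (a joint): Tilt of the plate, rad: 0 flat (as it starts), growing as the free end rises; 0.351 (20 degrees) on the middle stack, 0.221 low, 0.488 high; stop at 1.75. Plate about 0.6 kg, hinge nearly free: let go below about 1.4 it falls shut, above it leans back on the stop and stays. Its roller (20 mm diameter, 100 mm long) is parallel to the hinge, 160 mm from it, under the free end.
- stack_mid_center (a point): Centre of the middle stack, the one to use: an upright aluminium gauge stack of slabs wrung together into one block, 30 mm wide (x) by 75 mm long (y) and 55 mm high (z); its centre lies 27.5 mm above its foot. About 0.33 kg.
- stack_low_center (a point): Centre of the low stack, to be left alone: same plan of 30 (x) by 75 (y) mm, 35 mm high.
- stack_high_center (a point): Centre of the high stack, to be left alone: same plan of 30 (x) by 75 (y) mm, 75 mm high.
- dish_mid (a point): Middle of a bystander: round glass dish, 82 mm in diameter, 15 mm high.
- oil_mid (a point): Middle of a bystander: small amber bottle, 36 mm in diameter, 75 mm high.
- lens_mid (a point): Middle of a bystander: steel microscope objective standing up, 28 mm in diameter, 47 mm high.
- slidebox_mid (a point): Middle of a bystander: black box of slides, 85 (x) by 110 (y) mm, 34 mm high.
- wash_mid (a point): Middle of a bystander: white bottle, 64 mm in diameter, 160 mm high.
- beaker_mid (a point): Middle of a bystander: glass beaker, 70 mm in diameter, 90 mm high.
- brush_grip (a point): Handle of a bystander: a brush lying on the bench beyond the stage.
Things that resemble listed ones, but are neither listed nor needed, are in the scene too. Leave any red or yellow look-alike of the part that bears stack_mid_center alone.

How it is judged:
By the outcome, as a careful person would: the job done as asked, in the order asked, and still so for the second after the job is handed in, with the robot touching nothing.
It also fails if it takes over 72 s, if anything falls off the work surface, if the arm or the gripper's body presses on something with over 40 N, if the wrist force passes 120 N, or if a joint passes its speed limit or range.

## Working session

There is one attempt and no reset: what is moved stays moved. The work goes in short steps, Python scripts to look and compute and a shell command to move; the robot and the scene stay as the last step left them, time stands still between calls to the robot, and variables do not carry over. Pictures are saved under pics/ and viewed, about 8 in all and at most 12, crops included, and the job is handed in when it is done.

```bash
mkdir -p pics
cat > h.py <<'E'
import numpy as np, cv2
from workcell import get_obs, vision, bot
from scipy.spatial.transform import Rotation as R
def cam(n):
    i=vision.camera_info(n); return i
def snap(n,f,crop=None,s=1):
    i=vision.camera_info(n); im=vision.read_camera(n)
    np.save(f'pics/{f}.npy',im)
    o=im[:,:,::-1]
    if crop: x0,y0,x1,y1=crop; o=o[y0:y1,x0:x1]
    o=cv2.resize(o,None,fx=s,fy=s,interpolation=cv2.INTER_CUBIC)
    cv2.imwrite(f'pics/{f}.png',o); return i
def ray(i,u,v):
    d=np.array([(u-i['cx'])/i['fx'],(v-i['cy'])/i['fy']]); p=d.copy()
    for _ in range(20): p=d/(1+i['k1']*(p@p))
    Rm=R.from_rotvec(np.ravel(i['rvec'])).as_matrix(); t=np.ravel(i['tvec'])
    return -Rm.T@t, Rm.T@np.array([*p,1])
def at(i,u,v,z):
    c,d=ray(i,u,v); return c+d*(z-c[2])/d[2]
def proj(i,P):
    Rm=R.from_rotvec(np.ravel(i['rvec'])).as_matrix(); q=Rm@np.array(P,float)+np.ravel(i['tvec'])
    p=q[:2]/q[2]; p=p*(1+i['k1']*(p@p)); return p[0]*i['fx']+i['cx'],p[1]*i['fy']+i['cy']
def st():
    o=get_obs(); print('t',o['time_s'],'p',np.round(o['ee_pos'],1),'\nR',np.round(R.from_rotvec(o['ee_rot']).as_matrix(),3).tolist(),'F',np.round(o['force'],1),'w',o['gripper_width'],'q',np.round(o['qpos'],2)); return o
E
python3 - <<'E'
from h import *
import json
for n in('top','scene'):
    i=snap(n,n+'0'); print(n,i)
st()
E
```

```text
top {'fx': 386.52051476688, 'fy': 386.52051476688, 'cx': 313.72162365692185, 'cy': 202.60142036790083, 'k1': 0.03331387519269786, 'rvec': array([ 2.16510129, -2.17373591,  0.12426331]), 'tvec': array([ 11.61430496, 593.95189506, 998.87221875])}
scene {'fx': 428.0093478351467, 'fy': 428.0093478351467, 'cx': 314.50428420501026, 'cy': 188.70031098892923, 'k1': -0.11932340757350292, 'rvec': array([ 2.02304899,  1.46272061, -0.54121361]), 'tvec': array([-190.50555811, -384.00377684, 1478.38907424])}
t 0.1 p [147.1 607.2 214.1] 
R [[0.236, -0.0, -0.972], [0.972, -0.001, 0.236], [-0.001, -1.0, 0.0]] F [0.6 0.4 0.5] w 95.00021622011869 q [ 1.23  0.49  1.56 -0.    1.09 -0.11]
```

View pics/top0.png

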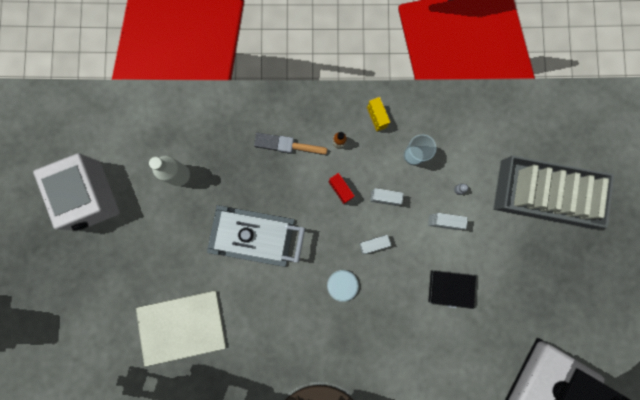

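View pics/scene0.png

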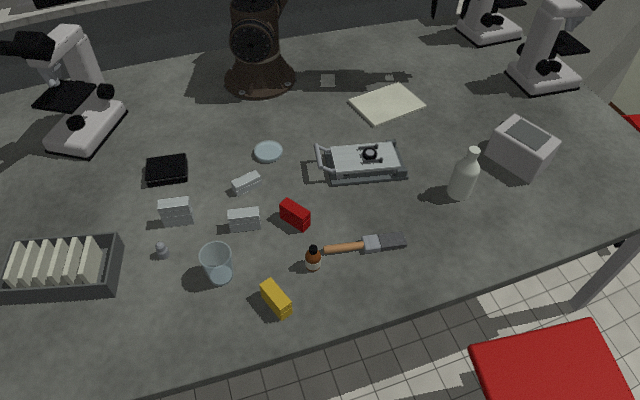

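Three grey stacks are in view. In the top view they are at (388,197), (450,221) and (376,244); in the scene view at (243,218), (174,210) and (246,182). There are also red and yellow look-alikes. The stage is at (258,236) in the top view, with its bar at about (305,245), and I'll enlarge that.

Run:
```python
from h import *
a=np.load('pics/top0.npy')[:,:,::-1]; b=np.load('pics/scene0.npy')[:,:,::-1]
A=cv2.resize(a[170:280,200:490][:, :],None,fx=2.75,fy=2.75,interpolation=cv2.INTER_CUBIC)[:,:797]
B=cv2.resize(b[135:245,140:340],None,fx=2.6,fy=2.6,interpolation=cv2.INTER_CUBIC)
o=np.zeros((A.shape[0]+B.shape[0],800,3),np.uint8); o[:A.shape[0],:A.shape[1]]=A; o[A.shape[0]:,:B.shape[1]]=B
print(A.shape,B.shape); cv2.imwrite('pics/c1.png',o)
```

```text
(302, 797, 3) (286, 520, 3)
```

View pics/c1.png

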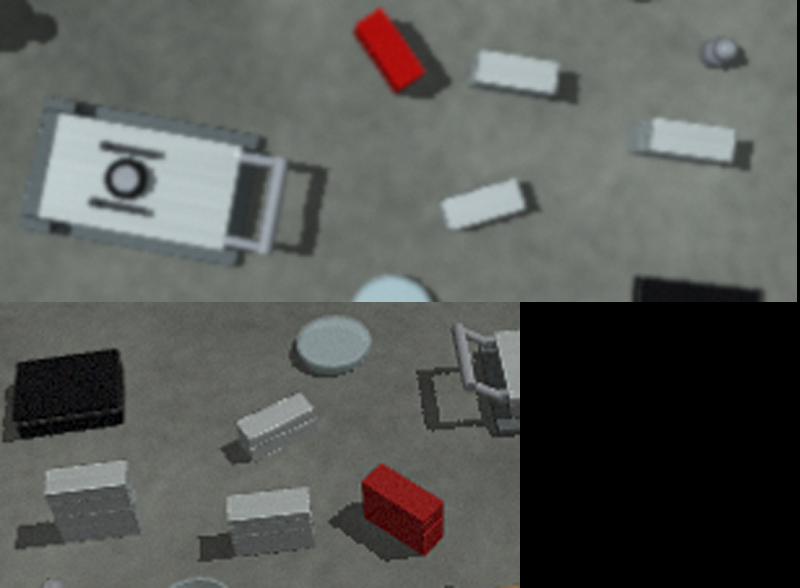

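In the crop, the side heights in the scene view rank as follows: left stack (90,500) tallest, far one (275,425) low, (270,520) in between. The middle stack is therefore at scene (243,218), which is top (388,197). I'll check that numerically and work out the poses.

Run:
```python
from h import *
i=vision.camera_info('top'); s=vision.camera_info('scene')
f=lambda u,v,z: at(i,200+u/2.75,170+v/2.75,z)
for nm,z,c in(('mid',55,[(481,50),(559,60),(556,95),(474,87)]),('low',35,[(441,203),(518,180),(527,206),(450,230)]),('high',75,[(655,119),(736,128),(732,162),(650,152)])):
    P=np.array([f(u,v,z) for u,v in c]); e=(P[1]-P[0]+P[2]-P[3])/2; w=(P[3]-P[0]+P[2]-P[1])/2
    C=P.mean(0); print(nm,C.round(1),'L',np.hypot(*e[:2]).round(1),'W',np.hypot(*w[:2]).round(1),'ang',np.degrees(np.arctan2(e[1],e[0])).round(1),'scene base',proj(s,[*C[:2],0]),'top',proj(s,C))
a,b=f(281,158,57),f(264,250,57); print('bar',a,b,(a+b)/2,np.hypot(*(a-b)[:2]))
P=np.array([f(*q,12) for q in [(48,99),(265,137),(240,266),(22,230)]]); print('base',P.round(1).tolist(),P.mean(0))
for k in range(4): d=P[(k+1)%4]-P[k]; print(np.hypot(*d[:2]),np.degrees(np.arctan2(d[1],d[0])))
Q=np.array([f(*q,28) for q in [(60,112),(244,148),(222,250),(38,216)]]); print('plate',Q.round(1).tolist())
for k in range(4): d=Q[(k+1)%4]-Q[k]; print(np.hypot(*d[:2]),np.degrees(np.arctan2(d[1],d[0])))
for n,u,v,z in(('dish',343,286,15),('oil',340,138,70),('beaker',420,150,45),('lens',463,188,40),('slide',453,289,34),('brush',310,148,10),('red',342,189,55)): print(n,at(i,u,v,z).round())
```

```text
mid [ 606.7 -185.1   55. ] L 76.2 W 34.9 ang -96.7 scene base (np.float64(244.58227308446888), np.float64(225.67156650412355)) top (np.float64(241.95048124629835), np.float64(211.95372985809553))
low [ 482.5 -153.9   35. ] L 77.3 W 26.4 ang -73.4 scene base (np.float64(246.00290111327257), np.float64(187.20544511949882)) top (np.float64(244.53744882957602), np.float64(178.33714412465562))
high [ 541.2 -341.2   75. ] L 74.9 W 31.4 ang -96.9 scene base (np.float64(178.78008371302252), np.float64(220.8857716968102)) top (np.float64(171.6377972988949), np.float64(201.93497966534525))
bar [526.83520366  39.51560846  57.        ] [441.49290669  55.39769213  57.        ] [484.16405518  47.4566503   57.        ] 86.80753558686027
base [[587.8, 269.6, 12.0], [549.5, 56.3, 12.0], [424.4, 80.4, 12.0], [460.2, 291.7, 12.0]] [505.48517789 174.50299709  12.        ]
216.80867043462646 -100.18952988478217
127.39279555792096 169.0794601805166
214.35217474852175 80.37473714769371
129.49613611600589 -9.817164463045861
plate [[573.5, 253.9, 28.0], [537.9, 75.9, 28.0], [440.5, 96.7, 28.0], [473.8, 272.7, 28.0]]
181.52826577987304 -101.32347677448034
99.59672003306662 167.98714215029506
179.10683025919357 79.2944333952996
101.52855683585122 -10.62733661314554
dish [374. -67.  15.]
oil [759. -60.  70.]
beaker [ 733. -275.   45.]
lens [ 631. -387.   40.]
slide [ 367. -350.   34.]
brush [748.  19.  10.]
red [627. -65.  55.]
```

```bash
python3 -m creep '[[-0.038,0,-0.038,0,-0.3,0,0.05],[-0.038,0,-0.038,0,-0.3,0,0.05],[-0.038,0,-0.038,0,-0.3,0,0.05],[-0.038,0,-0.038,0,-0.3,0,0.05],[-0.038,0,-0.038,0,-0.3,0,0.05],[-0.038,0,-0.038,0,-0.3,0,0.05],[-0.038,0,-0.038,0,-0.3,0,0.05],[-0.038,0,-0.038,0,-0.3,0,0.05],[-0.038,0,-0.038,0,-0.3,0,0.05],[-0.038,0,-0.038,0,-0.3,0,0.05],[-0.038,0,-0.038,0,-0.3,0,0.05],[0,0,0,0,0,0,0.05]]' 20
python3 - <<'E'
from h import *
o=st(); i=snap('wrist','w1',s=1.25); print(i)
for n,P in(('bar',(484.2,47.5,57)),('hinge',(522,256,22)),('seatplate',(495,108,28))): print(n,proj(i,P))
Rm=R.from_rotvec(o['ee_rot']).as_matrix(); print('delta tool to bar+100', Rm.T@(np.array([484.2,47.5,138])-o['ee_pos']))
E
```

```text
time_s: 1.6
ee_pos: [477.3, 95.1, 212.3]
ee_rot: [-1.289, -1.076, 1.081]
force: [-0.8, -0.0, -1.3]
gripper_width: 50.5
t 1.6 p [477.3  95.1 212.3] 
R [[0.175, -0.002, -0.984], [0.984, -0.003, 0.175], [-0.003, -1.0, 0.001]] F [-0.8 -0.  -1.3] w 50.52244172583424 q [ 0.06  0.3   1.89 -0.    0.95 -1.33]
{'fx': 287.65068858209713, 'fy': 287.65068858209713, 'cx': 317.07825215742963, 'cy': 201.17314412492385, 'k1': -0.043708858425469135, 'rvec': array([-2.24228845, -1.87962661, -0.24624604]), 'tvec': array([-177.30016311, -466.61037576,  270.90810839])}
bar (np.float64(278.0093624951732), np.float64(201.59364120054988))
hinge (np.float64(444.60242921146573), np.float64(195.19619615307226))
seatplate (np.float64(329.34487403633653), np.float64(195.66754636517095))
delta tool to bar+100 [-45.45462266  74.42200928 -15.24304141]
```

View pics/w1.png

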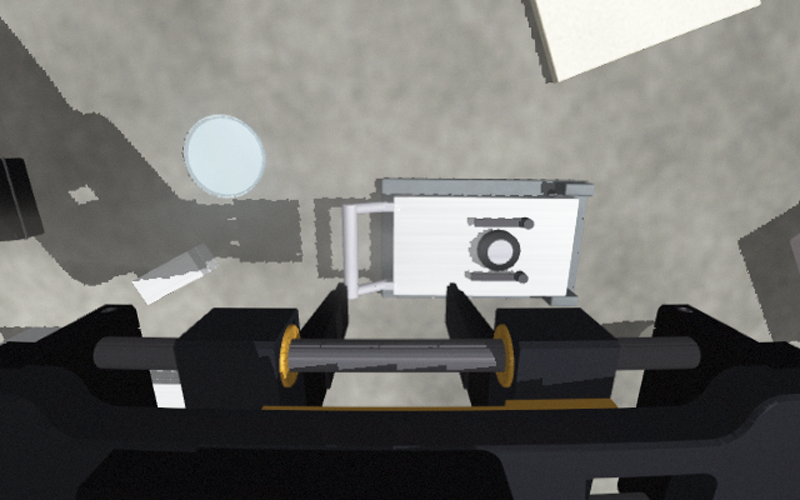

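Wrist view at 1.25x: the bar runs from (350,207) to (350,298), which is raw (280,202), against a prediction of (278,202). The plate's corners are at (394,197), (578,198), (575,295) and (394,297).

Run:
```python
from h import *
o=get_obs(); i=vision.camera_info('wrist')
f=lambda u,v,z: at(i,u/1.25,v/1.25,z)
a,b=f(350,207,57),f(351,298,57); bar=(a+b)/2; print(bar, np.hypot(*(a-b)[:2]),'ang',np.degrees(np.arctan2(*(a-b)[1::-1])))
P=[f(*q,28) for q in[(394,197),(578,198),(575,295),(394,297)]]
for k in range(4): d=P[(k+1)%4]-P[k]; print(np.hypot(*d[:2]),np.degrees(np.arctan2(d[1],d[0])))
print(np.mean(P,0),'expected plate mid from bar',)
Rm=R.from_rotvec(o['ee_rot']).as_matrix(); print('tool d to bar z38', Rm.T@(np.array([*bar[:2],38])-o['ee_pos']))
```

```text
[485.55488384  51.09229878  57.        ] 88.99229012125238 ang 168.66546365717127
182.75057379773017 79.87827308382583
103.71814177202066 -4.260513272436561
193.36506231217717 -99.43263902066425
105.50143884870118 169.87344206423657
[511.0803815  183.40578035  28.        ] expected plate mid from bar
tool d to bar z38 [-42.40601214 174.35140702 -17.37903731]
```

```bash
python3 -m creep '[[-0.021,0.02,-0.009,0,0,0,0.05],[-0.021,0.03,-0.008,0,0,0,0.05],[0,0.03,0,0,0,0,0.05],[0,0.03,0,0,0,0,0.05],[0,0.03,0,0,0,0,0.05],[0,0.02,0,0,0,0,0.05],[0,0.012,0,0,0,0,0.05],[0,0,0,0,0,0,0.05]]' 20
python3 - <<'E'
from h import *
o=st()
Rm=R.from_rotvec(o['ee_rot']).as_matrix(); print(Rm.T@(np.array([485.2,50,38])-o['ee_pos']))
E
```

```text
time_s: 2.65
ee_pos: [481.6, 58.1, 36.1]
ee_rot: [-1.283, -1.082, 1.088]
force: [0.3, -0.6, -0.4]
gripper_width: 50.0
t 2.65 p [481.6  58.1  36.1] 
R [[0.166, -0.003, -0.986], [0.986, -0.002, 0.166], [-0.002, -1.0, 0.003]] F [ 0.3 -0.6 -0.4] w 50.03686151826596 q [-0.02  0.58  2.06 -0.    0.51 -1.42]
[-7.42584819 -1.86784573 -4.9434181 ]
```

```bash
python3 -m creep '[[-0.0075,-0.002,-0.005,0,0.6,0,0.05],[0,0,0,0,0,0,0.03],[0,0,0,0,0,0,0.012],[0,0,0,0,0,0,0.005],[0,0,0,0,0,0,0.005],[0,0,0,0,0,0,0.005]]' 20
python3 -c "
from h import *
st()"
```

```text
time_s: 3.4
ee_pos: [486.3, 48.7, 40.6]
ee_rot: [-1.29, -1.076, 1.079]
force: [-1.6, -9.7, -1.6]
gripper_width: 13.6
t 3.4 p [486.3  48.7  40.6] 
R [[0.177, 0.0, -0.984], [0.984, -0.003, 0.177], [-0.003, -1.0, -0.001]] F [-1.6 -9.7 -1.6] w 13.562432197425329 q [-0.03  0.57  2.05 -0.01  0.52 -1.42]
```

```bash
cat > arc.py <<'E'
from h import *
import sys
# hinge guess from bar grip: grasp point 19 behind tcp, bar z offset +2.6 in pads
o=st(); u=np.array([0.178,0.984]); H=np.array([486.3,48.3])+212*u
d=np.array(o['ee_pos'])[:2]-H; X=d@u; lat=d@np.array([-u[1],u[0]]); Z=o['ee_pos'][2]+19-2.6-22
print('X',X,'Z',Z,'rad',np.hypot(X,Z),'(215) lat',lat,'tilt',np.degrees(np.arctan2(Z,-X))-9.37,'Fx',np.array(o['force'])[:2]@u)
a=np.arctan2(Z,-X); x,z=X,Z; s=np.radians(float(sys.argv[1]))
for k in range(12):
    a2=np.arctan2(35,212)+ (a-np.arctan2(35,212)) + (k+1)*s
    X2,Z2=-214.9*np.cos(a2),214.9*np.sin(a2); print(f'{np.degrees(a2)-9.37:.1f}: [{(X2-x)/1000:.4f},{-(Z2-z)/1000:.4f}]'); x,z=X2,Z2
E
python3 arc.py 6
```

```text
t 3.4 p [486.3  48.7  40.6] 
R [[0.177, 0.0, -0.984], [0.984, -0.003, 0.177], [-0.003, -1.0, -0.001]] F [-1.6 -9.7 -1.6] w 13.562432197425329 q [-0.03  0.57  2.05 -0.01  0.52 -1.42]
X -211.5869783490677 Z 34.964572565373835 rad 214.4564541849187 (215) lat 0.06709843729217368 tilt 0.013282558626347196 Fx -9.836322313888363
6.0: [0.0044,-0.0220]
12.0: [0.0071,-0.0213]
18.0: [0.0093,-0.0205]
24.0: [0.0114,-0.0194]
30.0: [0.0133,-0.0181]
36.0: [0.0152,-0.0166]
42.0: [0.0168,-0.0149]
48.0: [0.0183,-0.0131]
54.0: [0.0196,-0.0111]
60.0: [0.0206,-0.0090]
66.0: [0.0214,-0.0068]
72.0: [0.0220,-0.0045]
```

```bash
python3 -m creep '[[0.0040,-0.022,0,0,0,0,0.005],[0.0070,-0.0213,0,0,0,0,0.005],[0.0093,-0.0205,0,0,0,0,0.005],[0.0114,-0.0194,0,0,0,0,0.005]]' 20
python3 arc.py 6
```

```text
time_s: 3.9
ee_pos: [492.1, 79.8, 124.2]
ee_rot: [-1.29, -1.073, 1.079]
force: [2.9, 0.0, -4.4]
gripper_width: 13.5
t 3.9 p [492.1  79.8 124.2] 
R [[0.178, -0.002, -0.984], [0.984, -0.004, 0.178], [-0.004, -1.0, 0.001]] F [ 2.9  0.  -4.4] w 13.506728964232462 q [ 0.03  0.44  1.96 -0.01  0.74 -1.36]
X -179.97632686231495 Z 118.64097603688785 rad 215.56242582100487 (215) lat -0.056237021811121224 tilt 24.022999906808565 Fx 0.547560820486264
30.0: [0.0139,-0.0177]
36.0: [0.0152,-0.0166]
42.0: [0.0168,-0.0149]
48.0: [0.0183,-0.0131]
54.0: [0.0196,-0.0111]
60.0: [0.0206,-0.0090]
66.0: [0.0214,-0.0068]
72.0: [0.0220,-0.0045]
78.0: [0.0224,-0.0022]
84.0: [0.0225,0.0002]
90.0: [0.0224,0.0025]
96.0: [0.0220,0.0048]
```

Very good: it tracks well.

```bash
python3 -m creep '[[0.0139,-0.0177,0,0,0,0,0.005],[0.0152,-0.0166,0,0,0,0,0.005],[0.0168,-0.0149,0,0,0,0,0.005],[0.0183,-0.0131,0,0,0,0,0.005],[0.0196,-0.0111,0,0,0,0,0.005],[0.0206,-0.009,0,0,0,0,0.005]]' 20
python3 arc.py 5
```

```text
time_s: 4.65
ee_pos: [511.3, 181.1, 210.9]
ee_rot: [-1.298, -1.072, 1.085]
force: [2.1, -2.9, 0.4]
gripper_width: 13.7
t 4.65 p [511.3 181.1 210.9] 
R [[0.178, 0.0, -0.984], [0.984, -0.012, 0.178], [-0.012, -1.0, -0.003]] F [ 2.1 -2.9  0.4] w 13.672121263939099 q [ 0.22  0.38  1.76 -0.01  1.   -1.16]
X -76.87681791970289 Z 205.31071888192264 rad 219.2316957496589 (215) lat -0.9365387826386797 tilt 60.102023174835885 Fx -2.4364230634966355
65.1: [0.0193,-0.0017]
70.1: [0.0183,-0.0042]
75.1: [0.0186,-0.0026]
80.1: [0.0187,-0.0010]
85.1: [0.0187,0.0006]
90.1: [0.0186,0.0023]
95.1: [0.0183,0.0039]
100.1: [0.0179,0.0055]
105.1: [0.0174,0.0070]
110.1: [0.0167,0.0085]
115.1: [0.0159,0.0099]
120.1: [0.0150,0.0113]
```

```bash
python3 -m creep '[[0.0193,-0.0017,0,0,0,-0.2,0.005],[0.0183,-0.003,0,0,0,-0.2,0.005],[0.0186,-0.0022,0,0,0,-0.2,0.005],[0.0187,-0.0005,0,0,0,0,0.005],[0.0187,0.0006,0,0,0,0,0.005],[0.0186,0.0023,0,0,0,0,0.005],[0.008,0.0015,0,0,0,0,0.005],[0,0,0,0,0,0,0.005]]' 20
python3 arc.py 2
```

```text
time_s: 5.65
ee_pos: [535.8, 307.7, 216.0]
ee_rot: [-1.295, -1.084, 1.075]
force: [3.3, 0.4, 3.7]
gripper_width: 13.5
t 5.65 p [535.8 307.7 216. ] 
R [[0.176, 0.009, -0.984], [0.984, -0.002, 0.176], [-0.001, -1.0, -0.009]] F [3.3 0.4 3.7] w 13.516196125717068 q [ 0.42  0.48  1.58 -0.01  1.08 -0.97]
X 52.08304251474709 Z 210.3894634721629 rad 216.7403277142893 (215) lat -2.5804595237761934 tilt 94.5343403488659 Fx 1.0032244936137529
96.5: [0.0068,0.0037]
98.5: [0.0072,0.0022]
100.5: [0.0071,0.0024]
102.5: [0.0070,0.0027]
104.5: [0.0069,0.0029]
106.5: [0.0068,0.0032]
108.5: [0.0067,0.0034]
110.5: [0.0066,0.0036]
112.5: [0.0064,0.0039]
114.5: [0.0063,0.0041]
116.5: [0.0062,0.0043]
118.5: [0.0060,0.0045]
```

```bash
python3 -m creep '[[0.0068,0.003,0.001,0,0,0,0.005],[0.007,0.0022,0.001,0,0,0,0.005],[0.003,0.0015,0,0,0,0,0.005],[0,0,0,0,0,0,0.005],[0,0,0,0,0,0,0.03],[0,0,0,0,0,0,0.05],[0,0,0,0,0,0,0.05],[0,-0.02,0,0,0,0,0.05],[0,-0.04,0,0,0,0,0.05],[0,-0.03,0,0,0,0,0.05],[-0.03,0,0,0,0,0,0.05],[-0.03,0,0,0,0,0,0.05]]' 20
python3 - <<'E'
from h import *
o=st(); i=snap('wrist','w2',s=1.25)
for n,P in(('seat',(497.3,109.2,12)),('bar',(537,328,224))): print(n,np.array(proj(i,P))*1.25)
E
```

```text
time_s: 7.15
ee_pos: [524.4, 264.2, 301.5]
ee_rot: [-1.294, -1.082, 1.076]
force: [-0.2, 0.1, -0.3]
gripper_width: 50.1
t 7.15 p [524.4 264.2 301.5] 
R [[0.176, 0.007, -0.984], [0.984, -0.003, 0.176], [-0.001, -1.0, -0.007]] F [-0.2  0.1 -0.3] w 50.053848892638 q [ 0.36  0.36  1.54 -0.01  1.24 -1.04]
seat [274.69830594 211.95656666]
bar [485.43686073 260.93321921]
```

View pics/w2.png

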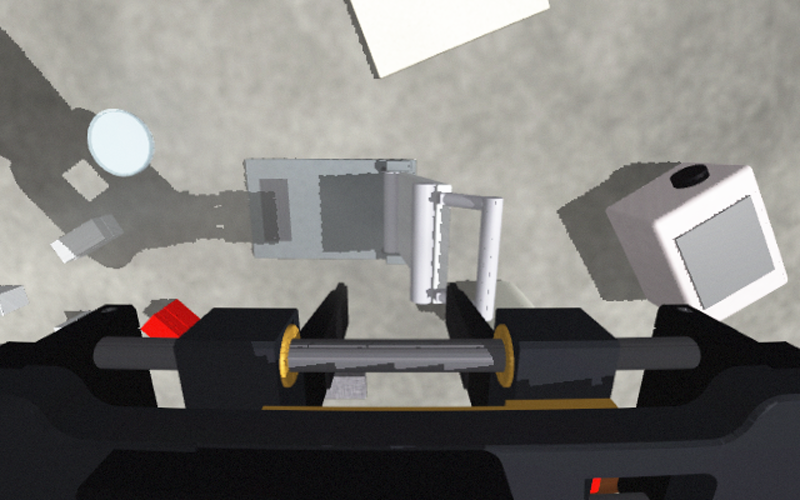

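```bash
python3 -m creep '[[-0.0427,0,-0.016,0,0,0,0.07],[-0.0427,0,-0.016,0,0,0,0.07],[-0.0427,0.01,-0.016,0,0,0,0.07],[-0.0427,0.01,-0.016,0,0,0,0.07],[-0.0427,0.01,-0.016,0,0,0,0.07],[-0.0427,0.01,-0.016,0,0,0,0.07],[-0.0427,0.01,-0.016,0,0,0,0.07],[-0.0427,0.01,-0.016,0,0,0,0.07],[-0.0427,0.01,-0.016,0,0,0,0.07],[-0.0427,0.01,-0.016,0,0,0,0.07],[0,0,0,0,9.6,0,0.06],[0,0,0,0,9.6,0,0.06]]' 20
python3 -m creep '[[0,0,0,0,9.6,0,0.06],[0,0,0,0,9.6,0,0.06],[0,0,0,0,9.6,0,0.06],[0,0,0,0,9.6,0,0.06],[0,0,0,0,9.6,0,0.06],[0,0,0,0,9.6,0,0.06],[0,0,0,0,9.6,0,0.06],[0,0,0,0,0,0,0.06]]' 20
python3 - <<'E'
from h import *
o=st(); i=snap('wrist','w3',s=1.25)
print(np.array(proj(i,(606.7,-185.1,55)))*1.25)
E
```

```text
time_s: 8.7
ee_pos: [606.8, -202.3, 219.8]
ee_rot: [-1.414, -0.819, 0.815]
force: [0.2, 0.6, -0.5]
gripper_width: 61.0
time_s: 9.7
ee_pos: [605.7, -201.7, 218.1]
ee_rot: [-1.565, 0.131, -0.128]
force: [1.1, 0.9, 0.0]
gripper_width: 59.9
t 9.7 p [ 605.7 -201.7  218.1] 
R [[0.986, -0.002, 0.164], [-0.164, 0.002, 0.986], [-0.002, -1.0, 0.002]] F [1.1 0.9 0. ] w 59.94904804419274 q [-0.43  0.51  1.52  0.    1.12 -0.26]
[394.94794855 217.89416038]
```

View pics/w3.png

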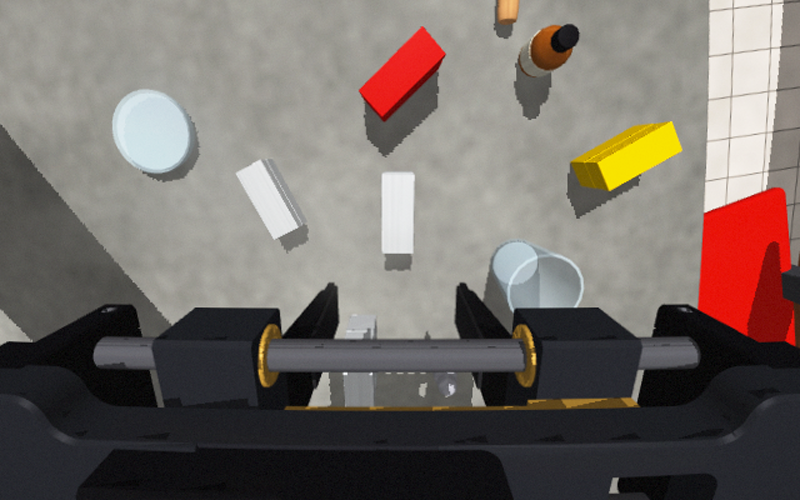

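The middle stack's top has corners at about (383,172), (413,172), (414,254) and (382,254) in this view. It is the light block between the low stack on the left (270,200) and the red and yellow look-alikes.

Run:
```python
from h import *
o=get_obs(); i=vision.camera_info('wrist')
im=np.load('pics/w3.npy'); g=im.min(2)[125:215,290:345]
m=(g>185).astype(np.uint8); n,l,s,c=cv2.connectedComponentsWithStats(m); k=1+np.argmax(s[1:,4]); ys,xs=np.where(l==k)
pts=np.array([at(i,x+290,y+125,55)[:2] for x,y in zip(xs,ys)],np.float32)
r=cv2.minAreaRect(pts); print('img',r,s[k])
P=np.array([at(i,u/1.25,v/1.25,55) for u,v in[(383,172),(413,172),(414,254),(382,254)]]); C=P.mean(0); print(P.round(1),C)
e=P[0]-P[3]+P[1]-P[2]; print('long ang',np.degrees(np.arctan2(e[1],e[0])))
Rm=R.from_rotvec(o['ee_rot']).as_matrix()
for c in (C[:2],r[0]): print(Rm.T@(np.array([*c,12])-o['ee_pos']))
```

```text
img ((609.501708984375, -180.9120635986328), (76.83460235595703, 30.093036651611328), 80.26007080078125) [  15   12   27   66 1702]
[[ 602.8 -141.7   55. ]
 [ 629.7 -146.1   55. ]
 [ 619.1 -222.8   55. ]
 [ 588.6 -217.8   55. ]] [ 610.0572991  -182.08678298   55.        ]
long ang 80.773283603392
[  1.47927799 206.15103815  19.73021348]
[  0.74092937 206.15426034  20.79954829]
```

```bash
python3 -m creep '[[0.001,0.03,0.0205,0,0,0,0.06],[0,0.04,0,0,0,0,0.06],[0,0.04,0,0,0,0,0.06],[0,0.04,0,0,0,0,0.06],[0,0.03,0,0,0,0,0.06],[0,0.015,0,0,0,0,0.06],[0,0,0,0,0,0,0.06]]' 30
python3 - <<'E'
from h import *
o=st()
Rm=R.from_rotvec(o['ee_rot']).as_matrix(); print(Rm.T@(np.array([609.6,-181.3,15])-o['ee_pos']))
E
```

```text
time_s: 10.62
ee_pos: [611.0, -180.9, 18.7]
ee_rot: [-1.567, 0.106, -0.108]
force: [-0.7, -0.1, 0.5]
gripper_width: 59.8
t 10.625 p [ 611.  -180.9   18.7] 
R [[0.991, 0.001, 0.136], [-0.136, 0.001, 0.991], [0.001, -1.0, 0.001]] F [-0.7 -0.1  0.5] w 59.76034875999987 q [-0.39  0.74  1.68  0.    0.71 -0.26]
[-1.33260789  3.69785588 -0.61168312]
```

```bash
python3 -m creep '[[-0.0013,0.0035,-0.0006,0,1.6,0,0.06],[0,0,0,0,0,0,0.045],[0,0,0,0,0,0,0.02],[0,0,0,0,0,0,0.02],[0,0,0,0,0,0,0.02],[0,0,0,0,0,0,0.02],[0,-0.01,0,0,0,0,0.02],[0,-0.02,0,0,0,0,0.02],[0,-0.04,0,0,0,0,0.02],[0,-0.04,0,0,0,0,0.02],[0,-0.03,0,0,0,0,0.02]]' 35
python3 -c "
from h import *
st()"
```

```text
time_s: 12.0
ee_pos: [608.8, -181.2, 161.6]
ee_rot: [-1.565, 0.129, -0.129]
force: [-0.0, -0.5, -3.9]
gripper_width: 29.8
t 12.0 p [ 608.8 -181.2  161.6] 
R [[0.986, -0.0, 0.164], [-0.164, 0.002, 0.986], [-0.0, -1.0, 0.002]] F [-0.  -0.5 -3.9] w 29.751261212948663 q [-0.39  0.56  1.59  0.    0.99 -0.23]
```

```bash
python3 -m creep '[[-0.0197,0,0.0335,0,0,0,0.02],[-0.0197,0,0.0335,0,0,0,0.02],[-0.0197,0,0.0335,0,0,0,0.02],[-0.0197,0,0.0335,0,0,0,0.02],[-0.0197,0,0.0335,0,0,0,0.02],[-0.0197,0,0.0335,0,0,0,0.02],[-0.0197,0,0.0335,0,0,0,0.02],[-0.0197,0,0.0335,0,0,0,0.02],[0,0,0,0,-9.9,0,0.02],[0,0,0,0,-9.9,0,0.02],[0,0,0,0,-9.9,0,0.02],[0,0,0,0,-9.9,0,0.02]]'
python3 -m creep '[[0,0,0,0,-9.9,0,0.02],[0,0,0,0,-9.9,0,0.02],[0,0,0,0,-9.9,0,0.02],[0,0,0,0,-9.9,0,0.02],[0,0,0,0,-9.9,0,0.02],[0,0,0,0,0,0,0.02]]'
python3 - <<'E'
from h import *
o=st(); i=snap('wrist','w4',s=1.25)
Rm=R.from_rotvec(o['ee_rot']).as_matrix(); print(Rm.T@(np.array([497.2,109.2,100])-o['ee_pos'])); print(np.array(proj(i,(497.2,109.2,12)))*1.25)
E
```

```text
time_s: 13.5
ee_pos: [493.0, 118.1, 170.3]
ee_rot: [-1.531, -0.436, 0.422]
force: [0.3, -0.2, -1.8]
gripper_width: 30.0
time_s: 14.25
ee_pos: [492.2, 118.2, 173.4]
ee_rot: [-1.276, -1.121, 1.106]
force: [0.0, 0.1, -2.8]
gripper_width: 29.8
t 14.25 p [492.2 118.2 173.4] 
R [[0.131, 0.011, -0.991], [0.991, 0.0, 0.131], [0.002, -1.0, -0.011]] F [ 0.   0.1 -2.8] w 29.824280847039756 q [ 0.11  0.37  1.9  -0.    0.86 -1.33]
[-8.41793764 73.41867557 -5.3553185 ]
[386.52091016 239.17171551]
```

View pics/w4.png

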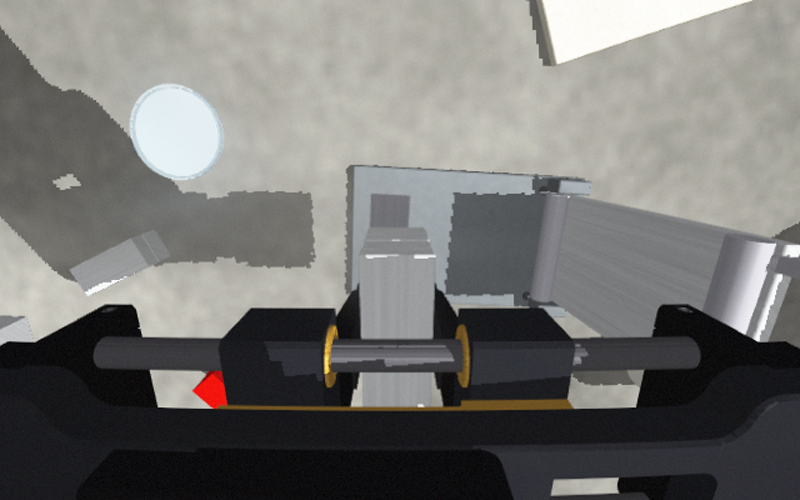

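Seat visible above the held stack: its upper edge is at about (372–410,195). I'll enlarge the seat in the unobstructed w2 view and in this one.

Run:
```python
from h import *
a=np.load('pics/w2.npy')[:,:,::-1][120:212,190:290]; b=np.load('pics/w4.npy')[:,:,::-1][125:225,265:365]
A=cv2.convertScaleAbs(cv2.resize(a,None,fx=4,fy=4,interpolation=cv2.INTER_CUBIC),alpha=1.6)
B=cv2.resize(b,None,fx=4,fy=4,interpolation=cv2.INTER_CUBIC)
o=np.zeros((400,800,3),np.uint8); o[:A.shape[0],:400]=A; o[:,400:]=B; cv2.imwrite('pics/c2.png',o)
```

```text
(no output)
```

View pics/c2.png

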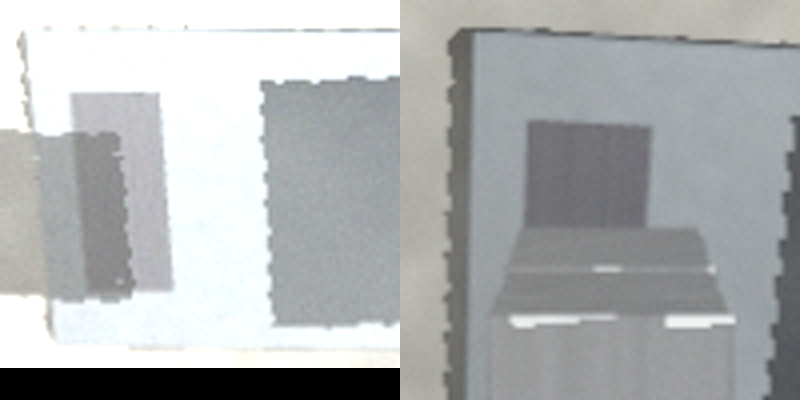

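In c2, the w2 seat corners are TL (70,93), TR (160,93) and BR (173,290). The w4 seat corners are (127,121) and (252,125), and the stack's lower front edge runs (122,229)–(295,228).

Run:
```python
from h import *
o=get_obs(); i=vision.camera_info('wrist')
Rc=R.from_rotvec(np.ravel(i['rvec'])); t=np.ravel(i['tvec']); Rt=R.from_rotvec(o['ee_rot']); p=np.array(o['ee_pos'])
# cam = Rc*X+t ; tool: X=Rt*x+p
Rct=Rc*Rt; tct=Rc.apply(p)+t
R2=R.from_rotvec([-1.294,-1.082,1.076]); p2=np.array([524.4,264.2,301.5])
Rc2=Rct*R2.inv(); j=dict(i); j['rvec']=Rc2.as_rotvec(); j['tvec']=tct-Rc2.apply(p2)
w2=[at(j,190+u/4,120+v/4,12) for u,v in[(70,93),(160,93),(173,290),(84,299)]]
print('w2',np.round(w2,1).tolist(),'diag centres',(w2[0]+w2[2])/2, np.mean(w2,0))
ang=lambda d:np.degrees(np.arctan2(d[1],d[0])).round(2)
print('w2 right edge',ang(w2[1]-w2[2]),'base left edge',ang(at(j,196,127.75,12)-at(j,190+55/4,120+347/4,12)))
a,b=at(i,265+127/4,125+121/4,12),at(i,265+252/4,125+125/4,12); e=(b-a); print('w4',a,b,np.hypot(*e[:2]),ang(e))
n=e[:2]/np.hypot(*e[:2]); print('centre w4 by edge', (a+b)[:2]/2+40.5*np.array([0.984,-0.178]))
c,d=p[2]-15,0
A,B=at(i,265+122/4,125+229/4,c),at(i,265+295/4,125+228/4,c); f=B-A
print('stack foot edge len',np.hypot(*f[:2]),'ang',ang(f),'tool ang',ang(Rt.as_matrix()[:,0]))
print('foot edge mid in tool',Rt.as_matrix().T@((A+B)/2-p))
```

```text
w2 [[453.0, 100.9, 12.0], [459.5, 136.3, 12.0], [538.3, 121.3, 12.0], [535.4, 83.7, 12.0]] diag centres [495.60372985 111.13912688  12.        ] [496.52890856 110.56908133  12.        ]
w2 right edge 169.24 base left edge 169.46
w4 [453.11732763 100.99666131  12.        ] [459.01635924 136.35876859  12.        ] 35.85076296534158 80.53
centre w4 by edge [495.91884344 111.46871495]
stack foot edge len 28.365912699953473 ang 82.7 tool ang 82.36
foot edge mid in tool [ 0.86873173 14.59777065 36.49710611]
```

```bash
python3 -m creep '[[-0.0068,0,-0.0047,0.63,2.7,0,0.02],[0,0.03,0,0,0,0,0.02],[0,0.035,0,0,0,0,0.02],[0,0.03,0,0,0,0,0.02],[0,0.02,0,0,0,0,0.02],[0,0,0,0,0,0,0.02]]'
python3 - <<'E'
from h import *
o=st(); i=snap('wrist','w5',(230,100,430,250),4)
Rm=R.from_rotvec(o['ee_rot']).as_matrix(); print(Rm.T@(np.array([496,110.8,60])-o['ee_pos']));
E
```

```text
time_s: 15.05
ee_pos: [498.8, 108.7, 56.3]
ee_rot: [-1.3, -1.055, 1.051]
force: [0.1, -0.1, -1.9]
gripper_width: 30.2
t 15.05 p [498.8 108.7  56.3] 
R [[0.209, 0.001, -0.978], [0.978, 0.002, 0.209], [0.003, -1.0, -0.001]] F [ 0.1 -0.1 -1.9] w 30.232544227767367 q [ 0.08  0.56  1.99  0.    0.59 -1.28]
[ 1.45088821 -3.67521026  3.16585817]
```

View pics/w5.png

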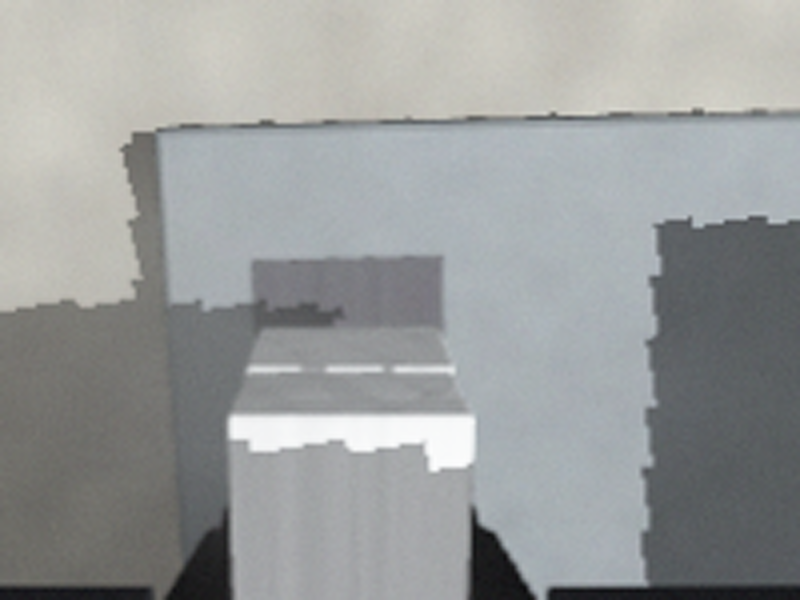

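The seat's upper edge runs (252,260)–(443,256), the base's edge (165,128)–(800,112), and the stack's foot edge about (253,330)–(447,328) in the x4 crop.

Run:
```python
from h import *
o=get_obs(); i=vision.camera_info('wrist'); p=np.array(o['ee_pos']); Rm=R.from_rotvec(o['ee_rot']).as_matrix()
f=lambda u,v,z: Rm.T@(at(i,230+u/4,100+v/4,z)-p)
ang=lambda d:np.degrees(np.arctan2(d[2],d[0])).round(2)
a,b=f(252,260,12),f(443,256,12); print('seat edge tool',a,b,(a+b)/2,ang(b-a))
c,d=f(165,128,12),f(800,112,12); print('base edge ang',ang(d-c))
z=p[2]-15
c,d=f(253,329.5,z),f(447,328,z); print('foot',c,d,(c+d)/2,ang(d-c))
c,d=f(229,415,z+55),f(475,415,z+55); print('top',c,d,(c+d)/2,ang(d-c))
```

```text
seat edge tool [-17.29558889  44.97566339  43.50461563] [18.5993919  45.08516544 44.25903972] [ 0.6519015  45.03041441 43.88182768] 1.2
base edge ang 1.57
foot [-14.82355577  14.8733627   36.32421982] [17.04642032 14.97152687 36.57122971] [ 1.11143228 14.92244478 36.44772476] 0.44
top [-13.1958463  -40.12407307  37.25776893] [ 15.82075494 -40.03417607  37.24825057] [  1.31245432 -40.07912457  37.25300975] -0.02
```

```bash
python3 -m creep '[[0.0004,0,0.004,0,-1.5,0,0.02],[0,0.01,0,0,0,0,0.02],[0,0.01,0,0,0,0,0.02],[0,0.003,0,0,0,0,0.02],[0,0,0,0,0,0,0.02]]'
python3 - <<'E'
from h import *
o=st(); u=np.array([.209,.978]); p0=np.array([498.8,108.7])
T=p0+0.4*u+4.0*np.array([-.978,.209]); Rm=R.from_rotvec(o['ee_rot']).as_matrix()
print('target',T,'tool d',Rm.T@(np.array([*T,27])-o['ee_pos']),'ang',np.degrees(np.arctan2(Rm[1,0],Rm[0,0])))
E
```

```text
time_s: 15.72
ee_pos: [496.5, 110.1, 34.7]
ee_rot: [-1.293, -1.078, 1.067]
force: [0.1, -0.2, -2.3]
gripper_width: 30.0
t 15.725 p [496.5 110.1  34.7] 
R [[0.183, 0.006, -0.983], [0.983, 0.003, 0.183], [0.004, -1.0, -0.006]] F [ 0.1 -0.2 -2.3] w 29.951915796381975 q [ 0.09  0.6   2.01  0.    0.53 -1.3 ]
target [494.9716 109.9272] tool d [-0.50348659  7.72861507  1.49659463] ang 79.43181054134556
```

```bash
python3 -m creep '[[0,0.003,0.0012,0.3,0,0,0.02],[0,0.002,0,0,0,0,0.02],[0,0.001,0,0,0,0,0.02],[0,0,0,0,0,0,0.02]]'; python3 -m creep '[[0,0.001,0,0,0,0,0.02],[0,0,0,0,0,0,0.02]]'
python3 -c "
from h import *
st()"
```

```text
time_s: 16.23
ee_pos: [495.5, 110.4, 30.8]
ee_rot: [-1.289, -1.076, 1.068]
force: [0.6, 0.3, -2.8]
gripper_width: 30.2
time_s: 16.48
ee_pos: [495.6, 110.4, 30.6]
ee_rot: [-1.289, -1.076, 1.068]
force: [-0.1, -0.2, -2.1]
gripper_width: 29.5
t 16.475 p [495.6 110.4  30.6] 
R [[0.183, 0.003, -0.983], [0.983, 0.004, 0.183], [0.004, -1.0, -0.002]] F [-0.1 -0.2 -2.1] w 29.45642742952934 q [ 0.09  0.6   2.01  0.01  0.52 -1.31]
```

```bash
python3 -m creep '[[0,0.002,0.0004,0.1,0,0.25,0.02],[0,0.0015,0,0,0,0,0.02],[0,0.0015,0,0,0,0,0.02],[0,0,0,0,0,0,0.02]]'
python3 -c "
from h import *
st()"
```

```text
time_s: 16.98
ee_pos: [495.8, 110.4, 30.7]
ee_rot: [-1.294, -1.076, 1.07]
force: [0.1, 0.1, -2.1]
gripper_width: 29.8
t 16.975 p [495.8 110.4  30.7] 
R [[0.183, 0.004, -0.983], [0.983, -0.0, 0.183], [0.001, -1.0, -0.004]] F [ 0.1  0.1 -2.1] w 29.789859772952347 q [ 0.09  0.6   2.01 -0.    0.52 -1.3 ]
```

```bash
python3 -m creep '[[0,0.0035,0,0,0,0,0.02],[0,0,0,0,0,0,0.02]]'
python3 -c "
from h import *
o=get_obs();print(o['ee_pos'],o['force'],o['tau'])"
```

```text
time_s: 17.23
ee_pos: [497.1, 110.3, 29.6]
ee_rot: [-1.296, -1.079, 1.068]
force: [0.5, -0.6, -2.7]
gripper_width: 29.6
[497.0715988  110.31418316  29.58892026] [ 0.45786588 -0.63662922 -2.67881539] [-1.24387871e-02 -5.76771748e+01 -1.32240316e+01 -3.10684252e-02
  1.25136799e-01 -1.48644813e-03]
```

```bash
python3 -m creep '[[0,0.0035,0.003,0,0,0,0.02],[0,0,0,0,0,0,0.02]]'
python3 -c "
from h import *
st()"
```

```text
time_s: 17.48
ee_pos: [497.6, 110.4, 28.6]
ee_rot: [-1.302, -1.086, 1.064]
force: [-1.1, -0.8, -3.0]
gripper_width: 30.0
t 17.475 p [497.6 110.4  28.6] 
R [[0.182, 0.017, -0.983], [0.983, -0.0, 0.182], [0.003, -1.0, -0.017]] F [-1.1 -0.8 -3. ] w 30.00867014620268 q [ 0.09  0.61  2.02 -0.    0.5  -1.29]
```

```bash
python3 -m creep '[[0,0,0.003,1.2,0,0,0.02],[0,0,0,0,0,0,0.02],[0,0,0,0,0,0,0.02]]'
python3 -c "
from h import *
st()"
```

```text
time_s: 17.85
ee_pos: [495.8, 111.0, 28.8]
ee_rot: [-1.285, -1.073, 1.072]
force: [-1.3, -2.2, 7.5]
gripper_width: 30.0
t 17.85 p [495.8 111.   28.8] 
R [[0.182, -0.003, -0.983], [0.983, 0.004, 0.182], [0.004, -1.0, 0.003]] F [-1.3 -2.2  7.5] w 30.001167154426554 q [ 0.09  0.61  2.01  0.01  0.53 -1.31]
```

```bash
python3 -m creep '[[0,0,0,0,0,0,0.032],[0,0,0,0,0,0,0.04],[0,0,0,0,0,0,0.05],[0,0,0,0,0,0,0.05],[0,-0.01,0,0,0,0,0.05],[0,-0.03,0,0,0,0,0.05],[0,-0.05,0,0,0,0,0.05],[0,-0.05,0,0,0,0,0.05],[0,-0.05,0,0,0,0,0.05],[0,-0.03,0,0,0,0,0.05],[0,0,0,0,0,0,0.05]]'
python3 - <<'E'
from h import *
o=st(); i=snap('wrist','w6',(230,110,430,260),4)
E
```

```text
time_s: 19.23
ee_pos: [495.6, 110.1, 258.6]
ee_rot: [-1.283, -1.071, 1.073]
force: [0.5, -0.7, -1.3]
gripper_width: 50.0
t 19.225 p [495.6 110.1 258.6] 
R [[0.182, -0.005, -0.983], [0.983, 0.005, 0.182], [0.004, -1.0, 0.006]] F [ 0.5 -0.7 -1.3] w 49.96838585452183 q [ 0.09  0.28  1.78  0.01  1.09 -1.3 ]
```

View pics/w6.png

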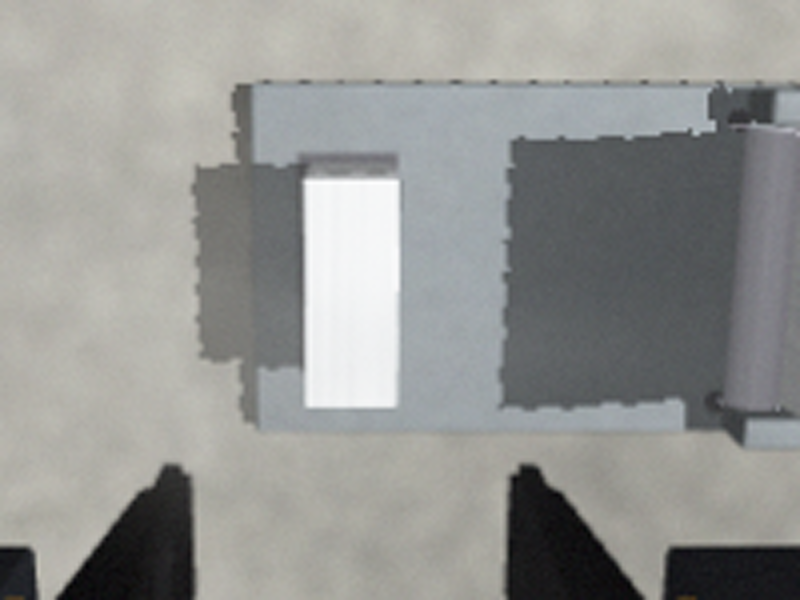

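Run:
```python
from h import *
i=vision.camera_info('wrist'); f=lambda u,v,z: at(i,230+u/4,110+v/4,z)
ang=lambda d:np.degrees(np.arctan2(d[1],d[0])).round(2)
P=np.array([f(*q,67) for q in[(303,179),(400,179),(398,408),(304,408)]]); print('stack',P.mean(0).round(1),ang(P[1]-P[0]+P[2]-P[3]),ang(P[0]-P[3]+P[1]-P[2]),np.hypot(*(P[1]-P[0])[:2]),np.hypot(*(P[2]-P[1])[:2]))
a,b=f(302,153,12),f(398,153,12); print('seat edge',a,b,np.hypot(*(b-a)[:2]),'centre',(a+b)[:2]/2+40.5*np.array([.983,-.182]))
c,d=f(252,85,12),f(260,431,12); print('base end',ang(c-d),np.hypot(*(c-d)[:2]),'seat ctr from base end', (c+d)[:2]/2)
```

```text
stack [495.8 112.2  67. ] 79.5 169.44 30.27441429415679 74.66634032969739
seat edge [452.13581985 102.64080234  12.        ] [458.38302228 136.4017524   12.        ] 34.33408345887817 centre [495.07092107 112.15027737]
base end 169.7 128.1474034959506 seat ctr from base end [488.64423072  78.37749778]
```

The stack stands within about 0.7 mm and 0.5° of the seat. Next I move to the leaning bar.

```bash
python3 -m creep '[[0,-0.04,0,-0.3,0,0.2,0.06],[0.037,0,0,0,0,0,0.06],[0.037,0,0,0,0,0,0.06],[0.037,0,0,0,0,0,0.06],[0.037,0,0,0,0,0,0.06],[0.037,0,0,0,0,0,0.06],[0.037,0,0,0,0,0,0.06],[0,0,0,0,0,0,0.06]]'
python3 - <<'E'
from h import *
o=st(); i=snap('wrist','w7',s=1.25)
Rm=R.from_rotvec(o['ee_rot']).as_matrix(); print('to bar',Rm.T@(np.array([536.9,328,207])-o['ee_pos'])); print(np.array(proj(i,(536.9,328,224.4)))*1.25)
E
```

```text
time_s: 20.27
ee_pos: [533.7, 333.5, 286.8]
ee_rot: [-1.283, -1.055, 1.086]
force: [0.4, -0.8, -0.9]
gripper_width: 60.0
t 20.275 p [533.7 333.5 286.8] 
R [[0.184, -0.019, -0.983], [0.983, -0.006, 0.184], [-0.009, -1.0, 0.018]] F [ 0.4 -0.8 -0.9] w 59.9590436820464 q [ 0.45  0.45  1.44  0.    1.28 -0.93]
to bar [-4.07378022 79.77716315 -5.5528916 ]
[388.9405284  273.77542633]
```

View pics/w7.png

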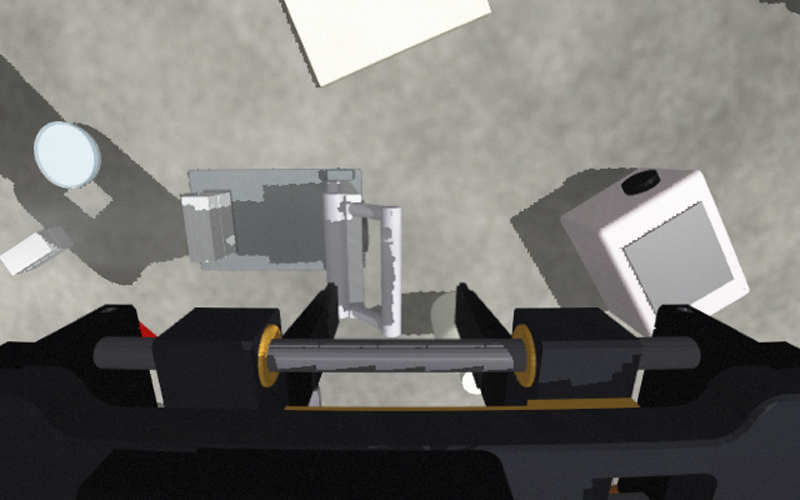

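```bash
python3 -m creep '[[-0.0013,0.02,-0.0035,-1.0,0,-0.5,0.05],[0,0.025,0,0,0,0,0.05],[0,0.02,0,0,0,0,0.05],[0,0.013,0,0,0,0,0.05],[0,0,0,0,0,0,0.05]]'
python3 arc.py -3
```

```text
time_s: 20.95
ee_pos: [535.2, 325.0, 204.5]
ee_rot: [-1.293, -1.065, 1.073]
force: [-0.1, -0.7, 0.6]
gripper_width: 49.9
t 20.95 p [535.2 325.  204.5] 
R [[0.188, -0.004, -0.982], [0.982, -0.003, 0.188], [-0.004, -1.0, 0.003]] F [-0.1 -0.7  0.6] w 49.88632395259903 q [ 0.44  0.5   1.56 -0.    1.08 -0.94]
X 68.97176534590645 Z 198.93599083319464 rad 210.55315923470653 (215) lat 1.0869883623159318 tilt 99.75160027547436 Fx -0.7445381401401558
96.8: [-0.0093,-0.0075]
93.8: [-0.0109,-0.0028]
90.8: [-0.0110,-0.0023]
87.8: [-0.0111,-0.0017]
84.8: [-0.0112,-0.0011]
81.8: [-0.0112,-0.0005]
78.8: [-0.0113,0.0001]
75.8: [-0.0112,0.0007]
72.8: [-0.0112,0.0012]
69.8: [-0.0111,0.0018]
66.8: [-0.0110,0.0024]
63.8: [-0.0108,0.0030]
```

```bash
python3 -m creep '[[0.004,-0.003,0,0,0,0,0.05],[0,0,0,0,0,0,0.03],[0,0,0,0,0,0,0.012],[0,0,0,0,0,0,0.005],[0,0,0,0,0,0,0.005],[0,0,0,0,0,0,0.005]]' 20
python3 arc.py -5
```

```text
time_s: 21.7
ee_pos: [536.5, 328.4, 210.1]
ee_rot: [-1.295, -1.067, 1.072]
force: [-0.0, -4.2, 0.8]
gripper_width: 13.0
t 21.7 p [536.5 328.4 210.1] 
R [[0.187, -0.001, -0.982], [0.982, -0.004, 0.187], [-0.004, -1.0, 0.001]] F [-0.  -4.2  0.8] w 13.033056047768767 q [ 0.45  0.5   1.55 -0.    1.09 -0.94]
X 72.57851621311985 Z 204.46489440322244 rad 216.96436126474552 (215) lat 0.44790812328106355 tilt 100.17323941678282 Fx -4.15452502936339
95.2: [-0.0186,-0.0035]
90.2: [-0.0183,-0.0039]
85.2: [-0.0186,-0.0023]
80.2: [-0.0187,-0.0007]
75.2: [-0.0187,0.0010]
70.2: [-0.0186,0.0026]
65.2: [-0.0183,0.0042]
60.2: [-0.0178,0.0058]
55.2: [-0.0173,0.0073]
50.2: [-0.0166,0.0088]
45.2: [-0.0157,0.0102]
40.2: [-0.0148,0.0115]
```

```bash
python3 -m creep '[[-0.0178,-0.0055,0,0,0,0,0.005],[-0.0183,-0.0039,0,0,0,0,0.005],[-0.0186,-0.0023,0,0,0,0,0.005],[-0.0187,-0.0007,0,0,0,0,0.005],[-0.0187,0.001,0,0,0,0,0.005]]' 25
python3 arc.py -5
```

```text
time_s: 22.32
ee_pos: [518.2, 232.8, 223.2]
ee_rot: [-1.294, -1.069, 1.07]
force: [2.6, 1.8, -5.5]
gripper_width: 13.4
t 22.325 p [518.2 232.8 223.2] 
R [[0.187, 0.001, -0.982], [0.982, -0.001, 0.187], [-0.001, -1.0, -0.001]] F [ 2.6  1.8 -5.5] w 13.356949820233421 q [ 0.31  0.4   1.69 -0.    1.05 -1.07]
X -24.72384983252171 Z 217.58663425644704 rad 218.98678534923047 (215) lat 1.4366055129832862 tilt 74.14742130036996 Fx 2.2845880011591393
69.1: [-0.0181,0.0070]
64.1: [-0.0182,0.0045]
59.1: [-0.0177,0.0061]
54.1: [-0.0171,0.0076]
49.1: [-0.0164,0.0091]
44.1: [-0.0155,0.0105]
39.1: [-0.0146,0.0118]
34.1: [-0.0135,0.0130]
29.1: [-0.0123,0.0141]
24.1: [-0.0110,0.0152]
19.1: [-0.0097,0.0161]
14.1: [-0.0082,0.0168]
```

```bash
python3 -m creep '[[-0.0181,0.004,0,0,0,0,0.005],[-0.0182,0.005,0,0,0,0,0.005],[-0.0177,0.0065,0,0,0,0,0.005],[-0.0171,0.0078,0,0,0,0,0.005],[-0.0164,0.0091,0,0,0,0,0.005],[-0.0155,0.0105,0,0,0,0,0.005]]' 25
python3 arc.py -3
```

```text
time_s: 23.08
ee_pos: [497.3, 123.9, 177.2]
ee_rot: [-1.294, -1.068, 1.069]
force: [5.4, 7.3, -11.3]
gripper_width: 13.4
t 23.075 p [497.3 123.9 177.2] 
R [[0.188, 0.0, -0.982], [0.982, -0.001, 0.188], [-0.001, -1.0, -0.001]] F [  5.4   7.3 -11.3] w 13.353753994940575 q [ 0.12  0.38  1.88 -0.    0.89 -1.26]
X -135.6707308631749 Z 171.57693067702021 rad 218.73543460878724 (215) lat 2.6724083096283593 tilt 42.29558100727571 Fx 8.117418155121259
39.3: [-0.0063,0.0102]
36.3: [-0.0083,0.0076]
33.3: [-0.0078,0.0081]
30.3: [-0.0074,0.0085]
27.3: [-0.0070,0.0088]
24.3: [-0.0065,0.0092]
21.3: [-0.0060,0.0095]
18.3: [-0.0055,0.0098]
15.3: [-0.0050,0.0101]
12.3: [-0.0044,0.0103]
9.3: [-0.0039,0.0106]
6.3: [-0.0033,0.0107]
```

```bash
python3 -m creep '[[-0.0065,0.0095,0,0,0,0,0.005],[-0.0078,0.008,0,0,0,0,0.005],[-0.0075,0.0082,0,0,0,0,0.005],[-0.0072,0.0086,0,0,0,0,0.005],[-0.0068,0.0088,0,0,0,0,0.005]]' 25
python3 arc.py -1
```

```text
time_s: 23.7
ee_pos: [489.4, 82.5, 131.7]
ee_rot: [-1.297, -1.066, 1.074]
force: [2.1, 4.8, -5.3]
gripper_width: 13.6
t 23.7 p [489.4  82.5 131.7] 
R [[0.187, -0.001, -0.982], [0.982, -0.006, 0.187], [-0.006, -1.0, -0.0]] F [ 2.1  4.8 -5.3] w 13.61574712555483 q [ 0.04  0.42  1.96 -0.01  0.76 -1.34]
X -177.77351861914528 Z 126.14979090365313 rad 217.9843885861256 (215) lat 3.0470787401304236 tilt 25.989876598448028 Fx 5.111244831953731
25.0: [0.0004,0.0049]
24.0: [-0.0021,0.0031]
23.0: [-0.0020,0.0032]
22.0: [-0.0020,0.0032]
21.0: [-0.0019,0.0032]
20.0: [-0.0019,0.0033]
19.0: [-0.0018,0.0033]
18.0: [-0.0018,0.0033]
17.0: [-0.0017,0.0033]
16.0: [-0.0016,0.0034]
15.0: [-0.0016,0.0034]
14.0: [-0.0015,0.0034]
```

```bash
python3 -m creep '[[-0.002,0.0045,0,0,0,-0.3,0.005],[-0.0025,0.0045,0,0,0,0,0.005],[-0.0025,0.0045,0,0,0,0,0.005]]' 25; python3 arc.py -1 | head -3
```

```text
time_s: 24.08
ee_pos: [487.7, 73.9, 117.1]
ee_rot: [-1.293, -1.068, 1.072]
force: [1.2, -0.4, -1.2]
gripper_width: 13.5
t 24.075 p [487.7  73.9 117.1] 
R [[0.186, -0.001, -0.982], [0.982, -0.002, 0.186], [-0.002, -1.0, 0.001]] F [ 1.2 -0.4 -1.2] w 13.480952481872452 q [ 0.02  0.44  1.98 -0.    0.72 -1.36]
X -186.58769467957308 Z 111.46319790438409 rad 217.34537559586926 (215) lat 3.157184184428587 tilt 21.483123762808745 Fx -0.13438245280671585
```

```bash
python3 -m creep '[[-0.0022,0.0035,0,0,0,0,0.005],[-0.002,0.003,0,0,0,0,0.005]]' 25; python3 arc.py -1 | head -3
```

```text
time_s: 24.32
ee_pos: [489.6, 73.2, 114.5]
ee_rot: [-1.295, -1.076, 1.062]
force: [-5.0, 19.7, 36.0]
gripper_width: 13.4
t 24.325 p [489.6  73.2 114.5] 
R [[0.189, 0.008, -0.982], [0.982, 0.004, 0.189], [0.005, -1.0, -0.007]] F [-5.  19.7 36. ] w 13.386349672821334 q [ 0.01  0.45  1.99  0.01  0.7  -1.37]
X -186.93166316481359 Z 108.85537401823703 rad 216.31675650816697 (215) lat 1.1464152931642815 tilt 20.84340283463277 Fx 18.472314383973476
```

The roller is on the stack: upward force of 36 N at the expected height. I'll ease off, then let go.

```bash
python3 -m creep '[[0.0015,-0.0025,0,0,0,0,0.005],[0,0,0,0,0,0,0.005]]' 15; python3 arc.py -1 | head -3
```

```text
time_s: 24.58
ee_pos: [490.2, 75.0, 117.2]
ee_rot: [-1.296, -1.078, 1.062]
force: [1.0, -3.0, -1.3]
gripper_width: 13.5
t 24.575 p [490.2  75.  117.2] 
R [[0.187, 0.009, -0.982], [0.982, 0.003, 0.187], [0.005, -1.0, -0.009]] F [ 1.  -3.  -1.3] w 13.52113940040826 q [ 0.02  0.44  1.98  0.01  0.71 -1.37]
X -185.00529194843216 Z 111.63648156431134 rad 216.0779073968078 (215) lat 0.9037540572120264 tilt 21.737754758731022 Fx -2.7342731230892254
```

```bash
python3 -m creep '[[-0.0005,0.0025,0,0.3,0,0.2,0.005],[0,0,0,0,0,0,0.005]]' 15; python3 arc.py -1 | head -3
```

```text
time_s: 24.82
ee_pos: [489.8, 73.3, 114.4]
ee_rot: [-1.294, -1.071, 1.069]
force: [0.5, 2.2, 1.3]
gripper_width: 13.4
t 24.825 p [489.8  73.3 114.4] 
R [[0.187, 0.002, -0.982], [0.982, -0.001, 0.187], [-0.0, -1.0, -0.002]] F [0.5 2.2 1.3] w 13.428682878755835 q [ 0.02  0.45  1.98 -0.    0.71 -1.37]
X -186.73411956330406 Z 108.792501022359 rad 216.1144134197956 (215) lat 0.9994157291014218 tilt 20.855353327701756 Fx 2.2123467370610337
```

```bash
python3 -m creep '[[-0.0003,0.0018,0,0,0,0,0.005],[0,0,0,0,0,0,0.005]]' 15; python3 arc.py -1 | head -3
```

```text
time_s: 25.08
ee_pos: [490.3, 73.3, 113.6]
ee_rot: [-1.295, -1.072, 1.067]
force: [0.2, 1.2, -2.0]
gripper_width: 13.7
t 25.075 p [490.3  73.3 113.6] 
R [[0.187, 0.004, -0.982], [0.982, 0.0, 0.187], [0.001, -1.0, -0.004]] F [ 0.2  1.2 -2. ] w 13.708258296469278 q [ 0.02  0.45  1.98 -0.    0.71 -1.37]
X -186.70127741772444 Z 107.95350415953956 rad 215.66484657851365 (215) lat 0.4955583013893161 tilt 20.667150913963624 Fx 1.2039077282385564
```

```bash
python3 -m creep '[[-0.0006,0.0022,0,0.2,0,0,0.005],[0,0,0,0,0,0,0.005]]' 15; python3 arc.py -1 | head -3
```

```text
time_s: 25.32
ee_pos: [490.9, 73.2, 112.5]
ee_rot: [-1.293, -1.072, 1.066]
force: [-0.3, 0.2, -1.9]
gripper_width: 13.5
t 25.325 p [490.9  73.2 112.5] 
R [[0.188, 0.003, -0.982], [0.982, 0.002, 0.188], [0.002, -1.0, -0.002]] F [-0.3  0.2 -1.9] w 13.472729986383703 q [ 0.01  0.45  1.98  0.    0.71 -1.37]
X -186.6694934511711 Z 106.92543332632121 rad 215.1244943685827 (215) lat -0.070699713286551 tilt 20.434346516300685 Fx 0.09589160143725578
```

```bash
python3 -m creep '[[-0.0005,0.0022,0,0,0,0,0.005],[0,0,0,0,0,0,0.005]]' 15; python3 arc.py -1 | head -3
```

```text
time_s: 25.58
ee_pos: [491.5, 73.1, 111.4]
ee_rot: [-1.294, -1.074, 1.065]
force: [0.7, 0.4, -1.1]
gripper_width: 13.6
t 25.575 p [491.5  73.1 111.4] 
R [[0.188, 0.005, -0.982], [0.982, 0.002, 0.188], [0.003, -1.0, -0.005]] F [ 0.7  0.4 -1.1] w 13.605847806172397 q [ 0.01  0.45  1.98  0.    0.7  -1.37]
X -186.65568178918616 Z 105.75370258762624 rad 214.53248974264486 (215) lat -0.7027018439831778 tilt 20.164634548655748 Fx 0.5347194774680653
```

```bash
python3 -m creep '[[-0.0006,0.0024,0.001,0.2,0,0,0.005],[0,0,0,0,0,0,0.005]]' 15; python3 arc.py -1 | head -3
```

```text
time_s: 25.82
ee_pos: [491.7, 73.1, 110.2]
ee_rot: [-1.293, -1.074, 1.063]
force: [-1.0, 1.6, 0.0]
gripper_width: 13.5
t 25.825 p [491.7  73.1 110.2] 
R [[0.188, 0.005, -0.982], [0.982, 0.004, 0.188], [0.005, -1.0, -0.004]] F [-1.   1.6  0. ] w 13.500623308504325 q [ 0.01  0.46  1.98  0.01  0.7  -1.37]
X -186.63770950297547 Z 104.55960126272416 rad 213.9307009868778 (215) lat -0.8754830450869022 tilt 19.88875390174914 Fx 1.3574731973117784
```

Run:
```python
from h import *
st(); i=snap('scene','s2',(290,100,430,205),5)
```

```text
t 25.825 p [491.7  73.1 110.2] 
R [[0.188, 0.005, -0.982], [0.982, 0.004, 0.188], [0.005, -1.0, -0.004]] F [-1.   1.6  0. ] w 13.500623308504325 q [ 0.01  0.46  1.98  0.01  0.7  -1.37]
```

View pics/s2.png

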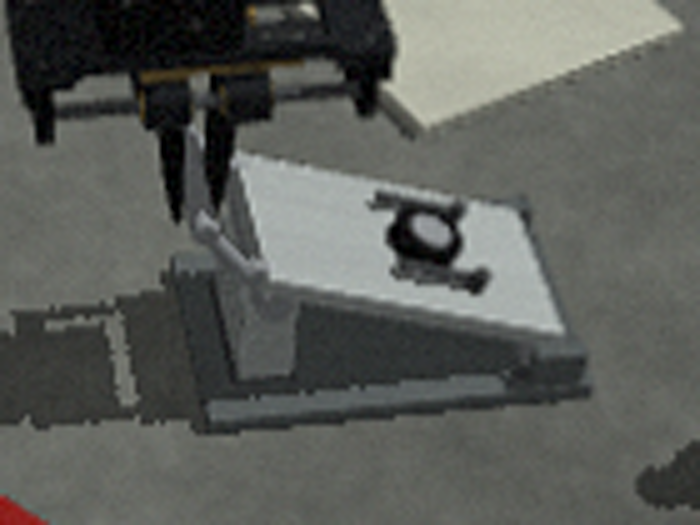

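The plate leans on the stack, which stands upright beneath its end at about (265,335) in the crop. I'll release.

```bash
python3 -m creep '[[0,0,0,0,0,0,0.018],[0,0,0,0,0,0,0.025],[0,0,0,0,0,0,0.04],[0,0,0,0,0,0,0.05],[0,0,0,0,0,0,0.05],[0,-0.01,0,0,0,0,0.05],[0,-0.02,0,0,0,0,0.05],[0,-0.04,0,0,0,0,0.05],[0,-0.05,0,0,0,0,0.05],[0,-0.04,0,0,0,0,0.05],[-0.03,0,0,0,0,0,0.05],[0,0,0,0,0,0,0.05]]' 15
python3 - <<'E'
from h import *
o=st(); w=snap('wrist','w8'); i=snap('scene','s3'); snap('top','t3')
a=np.load('pics/s2.npy').astype(int);b=np.load('pics/s3.npy').astype(int)
print('plate area change between grip and release:',np.abs(a-b)[145:185,345:410].mean(), np.abs(a-b)[160:185,335:355].mean())
# bystanders unchanged? compare patches with the start
c=np.load('pics/scene0.npy').astype(int)
for n,(u,v) in dict(low=(246,182),high=(174,210),dish=(268,152),red=(295,214),yellow=(275,298),oil=(313,258),beaker=(217,262),lens=(161,250),slide=(167,170),brush=(365,243),wash=(465,175)).items(): print(n,np.abs(b-c)[v-9:v+10,u-9:u+10].mean().round(1),end='; ')
# bar in wrist view
print('bar predicted px at tilt 20',proj(w,(524-.178*187.3,256.9-.984*187.3,22+105.4)))
g=np.load('pics/w8.npy').min(2); u,v=proj(w,(524-.178*187.3,256.9-.984*187.3,127.4)); v=int(min(v,215)); print(v,g[v-12,int(u)-25:int(u)+40].tolist())
E
```

```text
time_s: 27.38
ee_pos: [484.3, 42.3, 278.4]
ee_rot: [-1.294, -1.074, 1.064]
force: [0.8, 0.5, -0.8]
gripper_width: 49.9
t 27.375 p [484.3  42.3 278.4] 
R [[0.188, 0.005, -0.982], [0.982, 0.003, 0.188], [0.004, -1.0, -0.005]] F [ 0.8  0.5 -0.8] w 49.89228316594836 q [-0.05  0.22  1.8   0.    1.11 -1.43]
plate area change between grip and release: 4.364615384615385 3.7906666666666666
low 28.4; high 3.8; dish 4.2; red 4.9; yellow 4.0; oil 4.1; beaker 3.7; lens 3.7; slide 8.9; brush 3.9; wash 3.7; bar predicted px at tilt 20 (np.float64(342.84983828215405), np.float64(189.60680183820645))
189 [94, 93, 95, 96, 96, 100, 98, 97, 101, 101, 99, 97, 96, 96, 96, 95, 93, 90, 93, 89, 90, 94, 109, 131, 151, 171, 184, 203, 220, 231, 234, 228, 216, 178, 97, 92, 110, 113, 114, 109, 129, 141, 144, 137, 120, 104, 110, 119, 119, 118, 129, 192, 238, 245, 245, 245, 244, 244, 245, 245, 245, 244, 244, 245, 244]
```

Run:
```python
from h import *
G=lambda f:cv2.Canny(np.load(f)[:,:,0],40,100)
c,b=np.load('pics/scene0.npy'),np.load('pics/s3.npy'); 
for f in (lambda x:x, lambda x:cv2.Laplacian(cv2.GaussianBlur(x,(3,3),0).astype(np.float32),-1)):
    A,B=f(c[:,:,0]),f(b[:,:,0]); r=cv2.matchTemplate(B[155:210,215:278],A[168:197,228:265],cv2.TM_CCOEFF_NORMED); print(cv2.minMaxLoc(r)[1],cv2.minMaxLoc(r)[3],'(13,13)=unmoved')
print('mean bright',c[168:197,228:265].mean(),b[168:197,228:265].mean())
i=vision.camera_info('wrist'); u,v=proj(i,(495.4,112,12)); print('seat px',u,v)
# compare stack visible in the scene between before and after release
print(cv2.phaseCorrelate(np.float32(np.load('pics/s2.npy')[150:190,325:420,1]),np.float32(b[150:190,325:420,1])))
```

```text
0.46327877044677734 (13, 13) (13,13)=unmoved
0.5402237772941589 (13, 13) (13,13)=unmoved
mean bright 107.45076110593352 91.5125815470643
seat px 361.1591555747127 170.96291617357065
((-0.016078394836220866, 0.03260720723584143), 0.9989112054308256)
```

The low stack hasn't moved; the change there is only the arm's shadow. The plate did not shift on release (0.03 px), so I'm handing in.

```bash
python3 -c "
from h import *
print(bot.job_done()); st()"
```

```text
the job is handed in; nothing more can be done
None
the job is handed in; nothing more can be done
```

The stage is set on the middle gauge stack and handed in at about 27.5 s of the 72 s allowed. I swung the plate up until it leaned on its stop and stood the 55 mm stack on the seat. I then lowered the plate by its bar until the roller rested on the stack, let go and backed off.

What the last checks showed:
- **Stack on seat:** before lowering, the stack was within about 0.7 mm of the seat's centre and about 0.5° of square. I did not measure it again with the plate down, but the last scene picture shows it standing upright under the plate's end.
- **Tilt:** the gripper position at release gave about 19.9°. The bar's place in the wrist picture agreed to within about 2 mm.
- **After release:** the plate moved 0.03 px, which is no visible movement.
- **Contact:** the first touch reached 36 N upward at the wrist. I eased off, which lifted the plate by roughly 1°, and lowered it again softly. From there the bar slid a little in the pads until I let go.
- **Other items:** the high stack, look-alikes and most bystanders show no change from the start. The patches at the low stack and, slightly, the slide box look different. The low stack still matches its original place in the scene picture, so I put that down to the arm's shadow. I did not check the slide box further.

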